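# Hang the tunnel portal on the free saddle of the drying carousel

## Robot

A 7-joint arm with a two-finger parallel gripper is mounted at the origin on a cart in front of the work surface, level with it; the furniture and walls round the work are solid. World frame = base frame: x ahead of the robot, y to its left, z up, the work surface at z = 0. Lengths are in m, angles in rad, forces in N, time in s.
With the tool pointing down it reaches from about 0.425 to 0.95 m from the base axis. Payload 4.7 kg.
Tool frame: the origin (TCP) lies between the finger pads; the fingertips stand 25 mm ahead of it and the grasp point (between the pads) lies 6 mm ahead of it; z points along the fingers, y is the line along which they close (so a half turn about z gives the same grasp; the last joint's range is limited). The gripper opens to 85 mm and grips with 20 to 120 N. Pads are 22 mm wide; open, the fingers measure 114 mm over their backs; the gripper's body (76 mm by 85 mm) begins 54 mm behind the grasp point. The pads swing forward as they close: fully open they stand 13 mm farther back than shut.
Start: joints at [1.247, 0.469, -0.049, 1.532, 0.024, 1.141, -0.082], TCP at [0.196, -0.646, 0.256] pointing down, gripper open.
Joint ranges: [-2.59, 2.59], [-0.33, 1.99], [-1.39, 1.29], [0.1, 2.45], [-1.04, 4.18], [0.21, 1.99], [-2.66, 2.66]. Speed limits (rad/s): [2.57, 2.57, 3.14, 3.14, 3.14, 3.14, 3.14].

## Interface

Orientations are given as a 3x3 rotation matrix whose columns are the frame's x, y, z axes.
In Python, from rig import * gives the robot as it stands. Calls block until the motion is done:
- movep(position, orientation): joint-space move of the TCP to a pose.
- move_l(position, attitude=None, feed=0.15, until_force=None): straight line of the TCP; attitude=None keeps the orientation; feed is the mean speed in m/s. With until_force (N) it stops when the force on the tool has changed by that much, and returns True; else False.
- move_joints(angles): joint-space move.
- command_gripper(opening, newtons=None): finger opening in m; newtons is the grip in N (None keeps the last); returns when the fingers have stopped.
- sleep(seconds).
- inverse_kinematics(position, orientation): joint angles nearest the present ones, or None.
- sense(): the state.
- camera(name): name is "scene" or "top" or "wrist"; returns (picture, depth): 384x512x3 uint8, red, green, blue; 384x512 float32, m along the optical axis (not along the pixel's ray), 0 where there is no reading.
- camera_params(name): a dict with "K" (3x3 intrinsics, pixels), "position" and "rotation" of the camera in the world; the wrist camera has in their place "tool_from_camera" (4x4, takes a point from camera to tool coordinates, whose origin is the TCP and whose axes are the flange's). Camera axes: x right, y down, z forward; pixel columns grow to the right and rows downward; lengths in m; the calibration is good to about 2 mm. A picture is of the moment at which its call begins: read the wrist's pose just before it. camera_params takes no time and is no camera call.
A pose or a line that the arm cannot do raises Unreachable and nothing moves.
- finish_job(): hands the job in; it is judged then, once.
The state is a dict: "time_s": time; "joint_pos": joint angles; "qd": joint speeds; "joint_efforts": joint torques, N m; "position": TCP position; "tcp_rot": TCP orientation; "wrist_force": force on the tool from outside, world axes, zero at the start; "ft_torque": the same for the moment, N m; "finger_gap": finger opening in m; "gripper_force": force on a finger pad.
Only numpy, scipy, OpenCV 4.12 (cv2) and the standard library are available. Lean on these libraries where they do the work, as an engineer would, in place of code of your own. Each camera call takes 0.05 s, during which the arm holds its last target. There are 200 camera calls.

## Task

The drying carousel on the bench holds three model tunnel portals; its fourth arm is free. Turn the carousel by the black crossbar handle on its top until the free arm stands over the red pointer that runs out from its base: the handle has play, so finish by turning clockwise as seen from above with the play taken up, and only then pick up the loose dark tunnel portal that stands to the right of the carousel (not the one in the far corner by the mug). Hang it gently by its arch in the groove of the free arm's saddle, upright and square to the arm, leave the free arm over the pointer, and do not push against the three hung portals or disturb the other things on the bench.

Things in the scene. Friction and masses are not known exactly. Their poses are not given: they have to be found in the camera images.
- carousel: fixed base, grey disc 136 mm across; origin on the bench at the turning axis, z up; a red pointer strip runs on the bench along its -x axis, to 156 mm out. On it a blue hub with four steel arms at 90 degrees, saddles 105 mm from the axis; three carry a tunnel portal like the loose one, square to its arm (tops 137 mm high, corners sweep a 135 mm radius)
- turret (a joint): angle of the turret (arms, hung portals) about the vertical axis, positive counter-clockwise from above; 0 = free arm exactly over the red pointer. Starts between 0.8 and 2.4, so it is to be turned clockwise (value falling). Friction about 0.2 N m, stays where it is left
- handle (a joint): angle of the crossbar handle relative to the turret, positive counter-clockwise from above; free play from -0.12 to +0.12 rad. -0.12 = play taken up clockwise (handle drives the turret clockwise), 0.12 = the other way. Almost no friction in the play; starts anywhere in it
- handle_grip (a point): point on the turning axis inside the black crossbar handle, 133 mm above the bench, where it is gripped from above. The bar is 66 mm long (along this x axis; at handle = 0 it lies along the free arm), 14 mm thick (y), from 112 to 146 mm high. Turn it at most about 1.5 rad a grasp, then regrasp
- empty_saddle (a point): middle of the floor of the groove on the free arm's black saddle, 105 mm from the axis, 95 mm above the bench; its -x axis points outward along the arm, y along the groove, z up. Groove 16 mm wide between two orange lips that rise 7 mm above its floor; saddle 22 mm wide (y), 28 mm long over the lips
- portal_center (a point): loose dark tunnel portal standing on the bench: 129 mm wide (y), 118 mm high (z), wall 10 mm thick (x), two feet 26 mm deep; about 0.07 kg. The point is its middle, 59 mm above its underside; the top edge of the wall lies 55 mm above the point (for y within 20 mm). Grip the crown across its thickness from above
- portal_arch (a point): top of the loose portal's arch opening, 75.5 mm above its underside (16.5 mm above the portal's middle), in the middle of the wall; it comes to rest on the saddle's groove floor (opening below about 60 mm wide). Both faces of the portal may look outward
- hung_1: tunnel portal already on the carousel; origin under the middle of its feet, 19.5 mm above the bench, z up
- hung_2: tunnel portal already on the carousel, opposite the free arm; origin as above
- hung_3: tunnel portal already on the carousel; origin as above
- loco_bench: bystander: red model locomotive, 37 x 179 x 45 mm, to be left alone; origin under its middle
- wagon_bench_2: bystander: white tank wagon, 31 x 139 x 50 mm, to be left alone; origin under its middle
- tape_measure: bystander: yellow tape measure, 36 x 72 x 58 mm, to be left alone; origin under its middle
- tin_pins: bystander: round green-rimmed tin, 55 mm across, 23 mm high, to be left alone; origin under its middle
There are look-alikes about, which are no part of the job. Of the things that look like the part that bears portal_center, the larger one is meant.

How it is judged:
On the way:
1. with the loose portal still standing on the bench, the free arm is at rest over the red pointer (within 4.6 degrees) with the handle's play taken up clockwise (value of joint turret between -0.08 and 0.08 rad and value of joint handle below -0.06 rad and velocity of joint turret between -0.05 and 0.05 rad/s and distance of portal_center from where it was at the start of the episode below 0.03 m), for 0.2 s.
At the end, for the whole second after the job is handed in: the loose portal hangs released and at rest in the free arm's groove: arch top within 7 mm along the arm, 12 mm across it and 5 mm in height of the groove's middle, upright within 11 degrees, square to the arm within 17 degrees; free arm over the red pointer within 5.7 degrees (value of joint turret between -0.1 and 0.1 rad and x of portal_arch in the frame of empty_saddle between -0.007 and 0.007 m and y of portal_arch in the frame of empty_saddle between -0.012 and 0.012 m and z of portal_arch in the frame of empty_saddle between -0.005 and 0.005 m and angle between portal_center's own z axis and vertical below 0.2 rad and angle between the x axis of portal_center and the x axis of empty_saddle, either way round below 0.3 rad and linear speed of portal below 0.02 m/s); the robot touches nothing.
It fails at once if a hung portal is pushed (more than 4 N) (contact force between any of hung_1, hung_2, hung_3 and anything else above 4 N).
It fails at once if the loose portal is pressed or dropped on the carousel with more than 25 N (contact force between portal and turret above 25 N).
It fails at once if a bystander (locomotive, tank wagon, tape measure, tin) is moved more than 30 mm (distance of any of loco_bench, wagon_bench_2, tape_measure, tin_pins from where it was at the start of the episode above 0.03 m).
It also fails if it takes over 67 s, if anything falls off the work surface, if the arm or the gripper's body presses on something with over 40 N, if the wrist force passes 120 N, or if a joint passes its speed limit or range.

## Working session

There is one attempt and no reset: what is moved stays moved. The work goes in short steps, each a Python script; the robot and the scene stay as the last script left them, time stands still between calls to the robot, and variables do not carry over. Pictures are saved under pics/ and viewed, at most 10 in all, crops included, and the job is handed in when it is done.

```bash
mkdir -p pics; ls
python3 - <<'E'
from rig import *
import cv2,numpy as np
ims=[]
for n in("scene","top"):
    p,d=camera(n); np.save(f"{n}_d.npy",d); cv2.imwrite(f"pics/{n}0.png",p[:,:,::-1]); c=camera_params(n); print(n,c)
s=sense(); print(s["time_s"],s["position"],s["tcp_rot"],s["finger_gap"])
E
```

```text
pics
scene {'K': array([[382.45199993,   0.        , 252.63150872],
       [  0.        , 382.45199993, 191.03947808],
       [  0.        ,   0.        ,   1.        ]]), 'position': array([0.13936071, 0.61183184, 0.86358951]), 'rotation': array([[-0.7710262 , -0.47493501,  0.42421142],
       [-0.63651352,  0.55467942, -0.53589298],
       [ 0.01921299, -0.68320383, -0.72997492]])}
top {'K': array([[418.91441522,   0.        , 250.74910183],
       [  0.        , 418.91441522, 189.6783018 ],
       [  0.        ,   0.        ,   1.        ]]), 'position': array([0.24810851, 0.05388981, 1.52470845]), 'rotation': array([[-0.07941433, -0.97159632,  0.22292141],
       [-0.99683656,  0.07812024, -0.01463195],
       [-0.00319832, -0.22337819, -0.9747266 ]])}
0.1 [ 0.1959889  -0.64540319  0.25537493] [[ 9.56842255e-01  2.90607214e-01 -5.87769155e-04]
 [ 2.90607800e-01 -9.56840772e-01  1.68653333e-03]
 [-7.22827403e-05 -1.78455665e-03 -9.99998405e-01]] 0.08520394750901544
```

View pics/scene0.png

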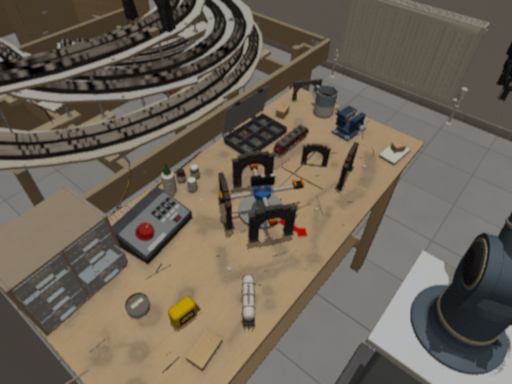

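View pics/top0.png

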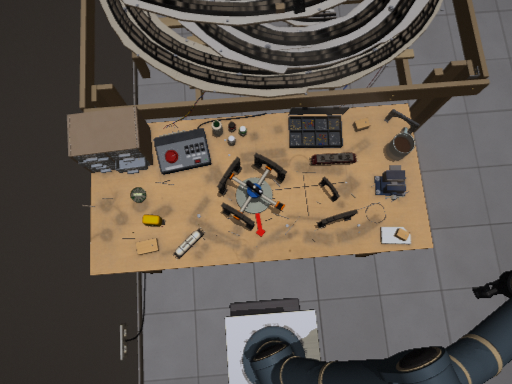

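Candidates for the loose portal are the large dark arch at scene (347,165) / top (337,218), the smaller look-alike at scene (315,153) / top (329,188), and the one by the mug at scene (307,85) / top (403,118). I choose the large one at top (337,218). The free arm has the bare orange saddle at top (279,206) / scene (298,184).

```bash
cat > h.py <<'E'
from rig import *
import cv2, numpy as np
def cloud(n):
    p,d=camera(n); c=camera_params(n); K=c["K"]
    v,u=np.mgrid[:384,:512]
    P=np.stack([(u-K[0,2])/K[0,0]*d,(v-K[1,2])/K[1,1]*d,d],-1)@c["rotation"].T+c["position"]
    P[d==0]=np.nan
    return p,P
def pick(p,P,box,f):
    u0,u1,v0,v1=box; m=np.zeros(p.shape[:2],bool); m[v0:v1,u0:u1]=True
    return m & f(p.astype(int),P)
def down(yaw):  # tool z down, tool y (closing) at angle yaw
    y=np.array([np.cos(yaw),np.sin(yaw),0]); z=np.array([0,0,-1.]); return np.stack([np.cross(y,z),y,z],1)
E
python3 - <<'E'
from h import *
p,P=cloud("top")
K=camera_params("top")["K"]
cv2.imwrite("pics/crop1.png",cv2.resize(p[140:245,205:365],None,fx=5,fy=5,interpolation=cv2.INTER_CUBIC)[:,:,::-1])
def rect(m,lab):
    q=P[m]; print(lab,m.sum(),q.mean(0).round(4),np.median(q,0).round(4)); (c,s,a)=cv2.minAreaRect((q[:,:2]*1000).astype(np.float32)); print("  rect",np.round(c,1),np.round(s,1),round(a,1)); return q
red=lambda c,X:(c[...,0]>150)&(c[...,1]<70)&(c[...,2]<70)
q=rect(pick(p,P,(240,280,205,240),red),"red")
for i in (q[:,0].argmin(),q[:,0].argmax()):print(q[i])
blue=lambda c,X:(c[...,2]>c[...,0]+40)&(c[...,2]>80)
rect(pick(p,P,(235,275,175,205),blue),"hub")
org=lambda c,X:(c[...,0]>c[...,2]+90)&(c[...,1]<c[...,0]-50)&(X[...,2]>.07)
rect(pick(p,P,(270,290,198,215),org),"saddle")
rect(pick(p,P,(310,365,205,230),lambda c,X:(X[...,2]>.095)),"portal top")
rect(pick(p,P,(310,365,205,230),lambda c,X:(X[...,2]>.03)),"portal all")
rect(pick(p,P,(310,345,170,204),lambda c,X:(X[...,2]>.03)),"small")
rect(pick(p,P,(210,245,150,200),lambda c,X:(X[...,2]>.11)),"hungA")
rect(pick(p,P,(254,295,150,182),lambda c,X:(X[...,2]>.11)),"hungB")
rect(pick(p,P,(215,256,200,232),lambda c,X:(X[...,2]>.11)),"hungC")
rect(pick(p,P,(245,268,182,200),lambda c,X:(X[...,2]>.125)),"handle")
E
```

```text
red 104 [0.4615 0.0112 0.0053] [0.4576 0.0116 0.0053]
  rect [464.8   7.7] [29.1 82.1] 85.3
[0.4238698  0.01119083 0.01177529]
[0.50661081 0.01509839 0.00247596]
hub 63 [0.5701 0.0263 0.094 ] [0.5665 0.0291 0.0949]
  rect [578.7  22.6] [45.6 55.4] 82.1
saddle 24 [ 0.5118 -0.0619  0.1   ] [ 0.5114 -0.0604  0.1012]
  rect [511.3 -62.1] [27.5 21.3] 58.3
portal top 169 [ 0.4559 -0.2603  0.1111] [ 0.4557 -0.2587  0.1126]
  rect [ 456.9 -261.9] [ 14.8 128.3] 12.1
portal all 215 [ 0.4544 -0.2572  0.1015] [ 0.4546 -0.2554  0.1097]
  rect [ 456.9 -261.9] [ 14.8 128.3] 12.1
small 132 [ 0.5685 -0.2513  0.0678] [ 0.5694 -0.252   0.072 ]
  rect [ 568.9 -252.3] [88.2 13.1] 30.1
hungA 182 [0.6352 0.1065 0.1292] [0.6344 0.1074 0.1303]
  rect [637.3 106.1] [ 15.6 127.7] 52.9
hungB 194 [ 0.6563 -0.0411  0.129 ] [ 0.6558 -0.0408  0.1304]
  rect [658.4 -40.3] [127.2  15.5] 53.4
hungC 183 [0.4887 0.0843 0.1297] [0.4884 0.083  0.1315]
  rect [490.4  85.5] [127.7  14.7] 53.0
handle 89 [0.571  0.0212 0.143 ] [0.5712 0.0213 0.1445]
  rect [573.5  21.3] [63.6 14.6] 48.1
```

View pics/crop1.png

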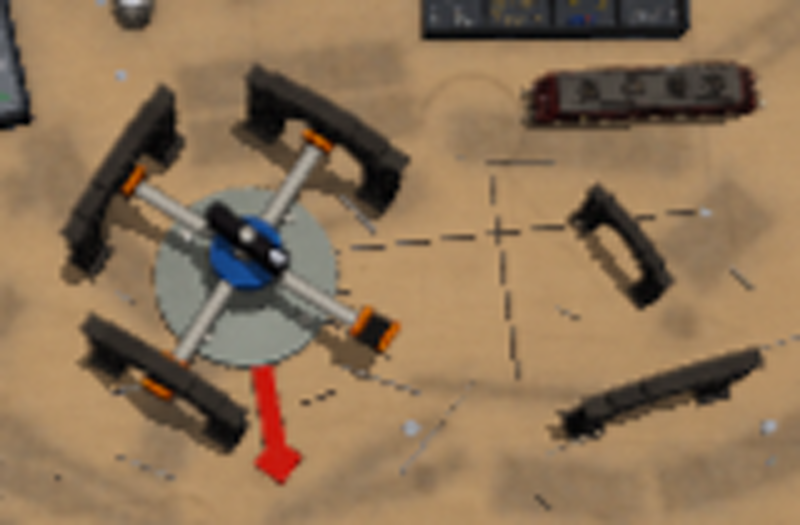

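The crop shows the free arm (saddle at (375,328)) at lower right. The red pointer runs down to (280,483), and the large loose portal is at (660,395). The handle lies along the free arm at (247,240). I'm moving above the handle for one close look.

```bash
cat >> h.py <<'E'
def rays(n,uv,z,T=None):
    c=camera_params(n); K=c["K"]; uv=np.atleast_2d(uv).astype(float)
    if n=="wrist":
        M=T@c["tool_from_camera"]; R,o=M[:3,:3],M[:3,3]
    else: R,o=c["rotation"],c["position"]
    d=np.c_[uv,np.ones(len(uv))]@np.linalg.inv(K).T@R.T
    return o+d*((z-o[2])/d[:,2])[:,None]
def tool():
    s=sense(); T=np.eye(4); T[:3,:3]=s["tcp_rot"]; T[:3,3]=s["position"]; return T
def say(*a):
    s=sense(); print(*a,"t",round(s["time_s"],2),"pos",np.round(s["position"],4),"F",np.round(s["wrist_force"],1),"gap",round(s["finger_gap"],4),"gf",np.round(s["gripper_force"],1))
E
python3 - <<'E'
from h import *
p,P=cloud("top")
c=p.astype(int); m=(c[...,0]>140)&(c[...,1]<70)&(c[...,2]<70); m[:,:240]=0;m[:,285:]=0;m[:205]=0;m[245:]=0
v,u=np.nonzero(m); X=rays("top",np.c_[u,v],.001)[:,:2]
vx,vy,x0,y0=cv2.fitLine(X.astype(np.float32),cv2.DIST_L2,0,.01,.01).ravel(); A=np.array([.574,.022])
d=X.mean(0)-A; print("line angle",np.degrees(np.arctan2(vy,vx)),"axis->centroid",np.degrees(np.arctan2(d[1],d[0])),X.mean(0),X.min(0),X.max(0))
a=np.radians
for pos,y in [((.574,.022,.30),a(-42)),((.574,.022,.127),a(-42)),((.574,.022,.127),a(-91)),((.457,-.262,.113),a(12)),((.47,.011,.28),a(6)),((.47,.011,.13),a(6))]:
    q=inverse_kinematics(pos,down(y)); print(pos,None if q is None else np.round(q,2))
    q=inverse_kinematics(pos,down(y+np.pi)); print("   pi",None if q is None else np.round(q,2))
T=tool(); move_l(T[:3,3]+[0,0,.1]); 
movep((.574,.022,.30),down(a(-42)))
T=tool(); p,d=camera("wrist"); np.save("T.npy",T);np.save("w1d.npy",d); cv2.imwrite("pics/w1.png",p[:,:,::-1]); say()
E
```

```text
line angle -6.3773355 axis->centroid -173.57952521933092 [0.46286497 0.00949399] [ 0.42483109 -0.07925032] [0.5256004  0.02450357]
(0.574, 0.022, 0.3) [ 0.44  0.35 -0.72  1.69  0.25  1.19 -1.07]
   pi [ 0.72  0.51 -1.17  1.68  0.49  1.28  1.86]
(0.574, 0.022, 0.127) [ 0.33  0.52 -0.58  1.87  0.37  0.86 -1.17]
   pi [ 0.69  0.78 -1.18  1.86  0.82  1.1   1.6 ]
(0.574, 0.022, 0.127) [ 0.25  0.5  -0.48  1.88  0.3   0.84 -1.97]
   pi [ 0.49  0.59 -0.82  1.87  0.54  0.92  0.97]
(0.457, -0.262, 0.113) [ 0.85  0.46 -0.52  2.    0.32  0.76  0.35]
   pi [ 0.36  0.41  0.11  2.03 -0.06  0.71 -2.43]
(0.47, 0.011, 0.28) [ 0.65  0.19 -0.85  1.93  0.17  1.08 -0.17]
   pi None
(0.47, 0.011, 0.13) [ 0.53  0.41 -0.79  2.1   0.41  0.79 -0.41]
   pi [-0.96  0.53  1.12  2.17 -0.65  0.84 -2.46]
t 3.77 pos [0.5742 0.0209 0.2999] F [ 0.2 -0.1 -0.5] gap 0.0852 gf 0.0
```

View pics/w1.png

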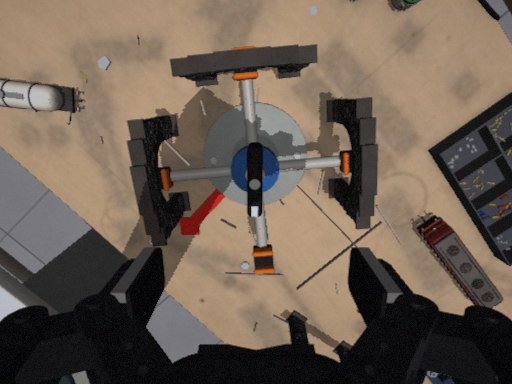

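Run:
```python
from h import *
p=cv2.imread("pics/top0.png")[:,:,::-1].astype(int)
m=(p[...,0]>140)&(p[...,1]<70)&(p[...,2]<70); m[:,:240]=0;m[:,272:]=0;m[:205]=0;m[245:]=0
v,u=np.nonzero(m); X=rays("top",np.c_[u,v],.001)[:,:2]; X=X[np.abs(X[:,1]-.012)<.03]
A=np.array([.574,.022]); s=X[X[:,0]>.455]
for Y in (X,s):
    vx,vy,x0,y0=cv2.fitLine(Y.astype(np.float32),cv2.DIST_HUBER,0,.01,.01).ravel(); d=Y.mean(0)-A
    print(len(Y),np.degrees(np.arctan2(vy,vx)),np.degrees(np.arctan2(d[1],d[0])),Y.mean(0),Y.min(0),Y.max(0))
# wrist: handle by depth, pointer
T=np.load("T.npy"); c=camera_params("wrist"); K=c["K"]; M=T@c["tool_from_camera"]; d=np.load("w1d.npy")
v,u=np.mgrid[:384,:512]; P=np.stack([(u-K[0,2])/K[0,0]*d,(v-K[1,2])/K[1,1]*d,d],-1)@M[:3,:3].T+M[:3,3]
print("cam",M[:3,3]); 
m=(d>0)&(P[...,2]>.128)&(P[...,2]<.16)&(np.hypot(P[...,0]-.574,P[...,1]-.022)<.05)
q=P[m]; print(m.sum(),np.median(q,0),cv2.minAreaRect((q[:,:2]*1000).astype(np.float32)))
w=cv2.imread("pics/w1.png")[:,:,::-1].astype(int)
m=(w[...,0]>140)&(w[...,1]<70)&(w[...,2]<70)
if m.sum()>50:
    vv,uu=np.nonzero(m);X=rays("wrist",np.c_[uu,vv],.001,T)[:,:2];vx,vy,x0,y0=cv2.fitLine(X.astype(np.float32),cv2.DIST_HUBER,0,.01,.01).ravel(); e=X.mean(0)-A
    print("wrist ptr",len(X),np.degrees(np.arctan2(vy,vx)),np.degrees(np.arctan2(e[1],e[0])),X.mean(0),X.min(0),X.max(0))
```

```text
107 4.0737205 -174.4531046556506 [0.46192277 0.0111156 ] [ 0.42483109 -0.00520953] [0.50715606 0.02450357]
56 5.4269643 -174.1500283813767 [0.48244575 0.01261958] [0.45767629 0.00414766] [0.50715606 0.02026321]
cam [0.62403564 0.07559874 0.41670241]
1072 [0.57577608 0.02412258 0.14480143] ((574.1445922851562, 21.99656867980957), (65.12428283691406, 13.403848648071289), 47.64751052856445)
wrist ptr 119 33.5243 -165.5087931837829 [0.49805398 0.00237146] [ 0.43554416 -0.11566034] [0.66532801 0.11254212]
```

The wrist picture shows the crossbar at (255,180), the free saddle at (263,260), and the pointer tip at (190,225). The handle axis is at (0.574, 0.022), with the bar at 47.6° and the pointer at -174.3°. Next I grip the bar and turn it most of the way.

```bash
cat >> h.py <<'E'
A=np.array([.5741,.0220])
def turret_angle():
    """hung portals' top centres from top camera -> free arm direction (deg)"""
    p,P=cloud("top"); m=(P[...,2]>.120)&(P[...,2]<.14)&(np.hypot(P[...,0]-A[0],P[...,1]-A[1])<.14)&(np.hypot(P[...,0]-A[0],P[...,1]-A[1])>.09)
    n,l,st,_=cv2.connectedComponentsWithStats(m.astype(np.uint8)); r=[]
    for i in range(1,n):
        if st[i,4]>60:
            c,s,a=cv2.minAreaRect((P[l==i][:,:2]*1000).astype(np.float32)); d=np.array(c)/1000-A
            r.append((round(float(np.degrees(np.arctan2(d[1],d[0]))),2),np.round(s,0).tolist(),round(a,1)))
    return p,P,r
E
python3 - <<'E'
from h import *
a=np.radians; H=(A[0],A[1],.139)
print(turret_angle()[2])
command_gripper(.05,60)
move_l((A[0],A[1],.2),down(a(-42.35)),feed=.1)
print(move_l(H,feed=.06,until_force=8)); say("down")
command_gripper(0.0,60); say("grip")
t=sense()["time_s"]
for y in np.arange(-50,-86,-8):
    move_l(H,down(a(y)),feed=.05)
    s=sense(); print(y,round(s["time_s"],2),np.round(s["wrist_force"],1),np.round(s["ft_torque"],2),np.round(s["position"],4))
p,P,r=turret_angle(); print(r); cv2.imwrite("pics/top2.png",p[:,:,::-1])
E
```

```text
[(52.0, [16.0, 116.0], 52.4), (142.9, [129.0, 15.0], 53.2)]
False
down t 6.58 pos [0.5744 0.0221 0.1394] F [ 0.3 -0.2  0.2] gap 0.05 gf 0.0
grip t 7.0 pos [0.574  0.0223 0.1395] F [-1.7  1.   4.5] gap 0.013 gf 60.6
-50 7.28 [-3.   0.4  5.7] [ 0.04  0.6  -0.07] [0.574  0.0222 0.1395]
-58 7.58 [-2.8  0.6  5.9] [0.02 0.54 0.03] [0.5741 0.0222 0.1395]
-66 7.87 [-2.6 -1.2  6.3] [-0.02  0.53 -0.03] [0.5741 0.0221 0.1395]
-74 8.16 [-2.8  0.5  6.1] [-0.    0.52 -0.05] [0.5742 0.0219 0.1395]
-82 8.45 [-2.8 -0.5  6.5] [-0.1   0.54 -0.02] [0.5742 0.0218 0.1395]
[(95.93, [115.0, 15.0], 9.4)]
```

Run:
```python
from h import *
T=tool();p,d=camera("wrist"); t=cv2.imread("pics/top2.png")[130:250,200:320]
cv2.imwrite("pics/m2.png",np.hstack([cv2.resize(t,(384,384),interpolation=cv2.INTER_CUBIC),p[:,:400,::-1]]))
```

```text
(no output)
```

View pics/m2.png

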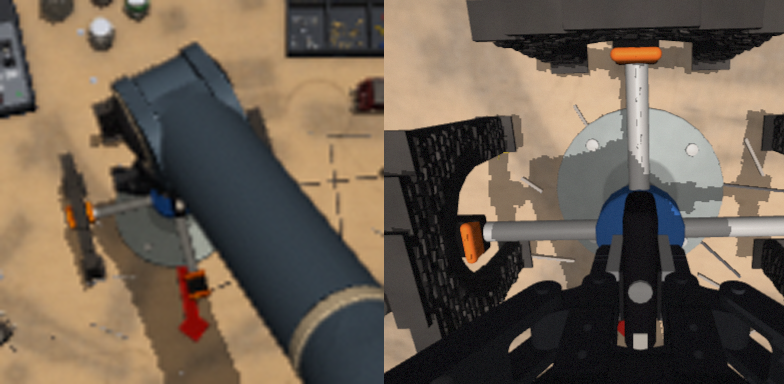

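The crop shows the free saddle at (197,283), just counter-clockwise of the pointer at (188,300). I compute the arm angle from the orange lips and then finish the turn.

```bash
cat >> h.py <<'E'
def saddle_angle(show=True):
    p,P=cloud("top"); c=p.astype(int)
    R=rays("top",np.stack(np.meshgrid(np.arange(512),np.arange(384)),-1).reshape(-1,2),.1)[:,:2].reshape(384,512,2)-A
    r=np.hypot(R[...,0],R[...,1]); ang=np.degrees(np.arctan2(R[...,1],R[...,0]))
    m=(c[...,0]>110)&(c[...,0]>c[...,2]+80)&(c[...,1]>.3*c[...,0])&(c[...,1]<.68*c[...,0])&(P[...,2]>.085)&(r>.085)&(r<.125)&(np.abs((ang+150+180)%360-180)<60)
    q=R[m]; ce=(q.min(0)+q.max(0))/2
    cc,s,a=cv2.minAreaRect((q*1000).astype(np.float32)); cc=np.array(cc)
    print("saddle",m.sum(),cc.round(1),"r",np.hypot(*cc).round(1),"ang",np.degrees(np.arctan2(cc[1],cc[0])).round(2),np.round(s,1),round(a,1)); return p
E
python3 - <<'E'
from h import *
a=np.radians; H=(A[0],A[1],.139)
saddle_angle()
for y in (-87,-90.5):
    move_l(H,down(a(y)),feed=.05); sleep(.2); say(y); saddle_angle()
E
```

```text
saddle 18 [-103.1  -18.5] r 104.8 ang -169.82 [26.4 18.5] 13.5
-87 t 9.05 pos [0.5742 0.0218 0.1395] F [-2.9 -1.1  5.6] gap 0.0132 gf 60.2
saddle 18 [-103.1  -18.5] r 104.8 ang -169.82 [26.4 18.5] 13.5
-90.5 t 9.55 pos [0.5742 0.0217 0.1395] F [-2.4 -0.4  6.1] gap 0.013 gf 60.1
saddle 19 [-104.   -8.] r 104.4 ang -175.61 [26.7 20.9] 4.5
```

Run:
```python
from h import *
a=np.radians; H=(A[0],A[1],.139)
for y in (-91.,-91.5): move_l(H,down(a(y)),feed=.005)
sleep(.5); say(); saddle_angle()
command_gripper(.05); say("open"); saddle_angle()
move_l((A[0],A[1],.30),feed=.15)
T=tool();p,d=camera("wrist"); c=camera_params("wrist");K=c["K"];M=T@c["tool_from_camera"]
v,u=np.mgrid[:384,:512]; P=np.stack([(u-K[0,2])/K[0,0]*d,(v-K[1,2])/K[1,1]*d,d],-1)@M[:3,:3].T+M[:3,3]
m=(d>0)&(P[...,2]>.128)&(P[...,2]<.16)&(np.hypot(P[...,0]-A[0],P[...,1]-A[1])<.05)
print("handle",cv2.minAreaRect((P[m][:,:2]*1000).astype(np.float32)))
cc=p.astype(int); r=np.hypot(P[...,0]-A[0],P[...,1]-A[1])
m=(cc[...,0]>110)&(cc[...,0]>cc[...,2]+80)&(cc[...,1]>.3*cc[...,0])&(cc[...,1]<.68*cc[...,0])&(P[...,2]>.085)&(P[...,2]<.11)&(r>.085)&(r<.125)&(P[...,0]<.5)
q=P[m]
if len(q)>20:
    ce,s,an=cv2.minAreaRect((q[:,:2]*1000).astype(np.float32)); e=np.array(ce)/1000-A; print("wsaddle",len(q),ce,s,an,np.degrees(np.arctan2(e[1],e[0])),q[:,2].max())
m=(cc[...,0]>140)&(cc[...,1]<70)&(cc[...,2]<70)&(P[...,2]<.02)&(np.abs(P[...,1]-.01)<.05)
q=P[m][:,:2]
if len(q)>20: e=q.mean(0)-A; print("wptr",len(q),np.degrees(np.arctan2(e[1],e[0])),q.min(0),q.max(0))
cv2.imwrite("pics/w3.png",p[:,:,::-1]); say()
```

```text
t 10.6 pos [0.5742 0.0217 0.1395] F [-2.2 -0.5  6.2] gap 0.0131 gf 60.1
saddle 19 [-104.   -8.] r 104.4 ang -175.61 [26.7 20.9] 4.5
open t 11.09 pos [0.5741 0.022  0.1388] F [ 0.1 -0.   1.2] gap 0.0497 gf 0.0
saddle 19 [-104.   -8.] r 104.4 ang -175.61 [26.7 20.9] 4.5
handle ((574.7970581054688, 21.774654388427734), (13.781755447387695, 64.4627456665039), 88.62486267089844)
wsaddle 162 (469.7217712402344, 13.364314079284668) (27.006593704223633, 21.88275718688965) 5.182060718536377 -175.2704310730185 0.10363659829758409
wptr 106 -170.49500981748525 [ 0.43085278 -0.00711552] [0.50497383 0.00925603]
t 12.42 pos [0.5736 0.0219 0.2988] F [-0.   0.4 -0.1] gap 0.0498 gf 0.0
```

View pics/w3.png

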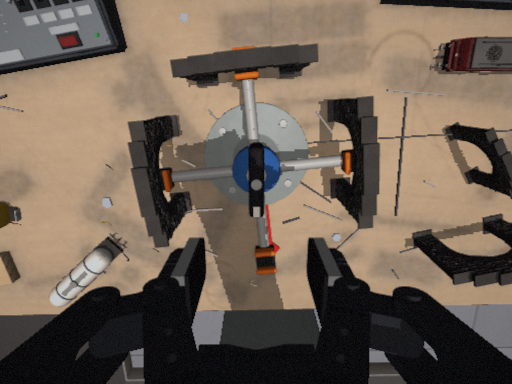

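The wrist picture shows the free arm and saddle (265,260) over the pointer, which shows beside them at (272,240), and the bar slightly clockwise of the arm. Handle is about -6° and turret about -1°, so the turn is done. I go on to the loose portal.

Run:
```python
from h import *
a=np.radians
command_gripper(.085); movep((.457,-.262,.29),down(a(12)))
T=tool();p,d=camera("wrist"); c=camera_params("wrist");K=c["K"];M=T@c["tool_from_camera"]
v,u=np.mgrid[:384,:512]; P=np.stack([(u-K[0,2])/K[0,0]*d,(v-K[1,2])/K[1,1]*d,d],-1)@M[:3,:3].T+M[:3,3]
near=(d>0)&(np.hypot(P[...,0]-.457,P[...,1]+.262)<.08)
for lo in (.105,.095,.03):
    m=near&(P[...,2]>lo)&(P[...,2]<.13); q=P[m]; print(lo,len(q),cv2.minAreaRect((q[:,:2]*1000).astype(np.float32)),q[:,2].max(),np.median(q[:,2]))
cv2.imwrite("pics/w4.png",p[:,:,::-1]); say()
```

```text
0.105 1446 ((455.7515869140625, -263.2642517089844), (14.214985847473145, 93.39151763916016), 12.29528522491455) 0.11913743543468552 0.11524769716161459
0.095 1902 ((455.7464904785156, -263.24090576171875), (14.214985847473145, 128.23753356933594), 12.29528522491455) 0.11913743543468552 0.11112442480089288
0.03 2069 ((490.53759765625, -255.61160278320312), (85.41870880126953, 128.24717712402344), 12.371893882751465) 0.11913743543468552 0.11092822185670709
t 14.92 pos [ 0.4573 -0.2615  0.2901] F [ 0.  -0.7 -0.5] gap 0.0853 gf 0.0
```

View pics/w4.png

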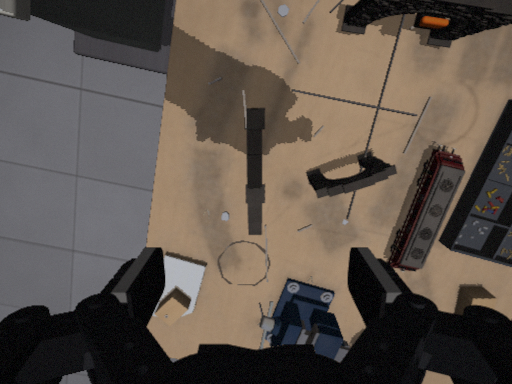

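The wrist picture shows the large portal edge-on at (255,170), clear of the small one at (350,175). I grip the crown, lift it, and carry it above the saddle.

Run:
```python
from h import *
a=np.radians; x,y=.4557,-.2632
command_gripper(.045,40)
move_l((x,y,.19),down(a(12.3)),feed=.12)
print(move_l((x,y,.113),feed=.06,until_force=6)); say("down")
command_gripper(0.0,40); say("grip")
move_l((x,y,.29),feed=.1); say("up")
move_l((.4696,.0134,.28),down(a(4.6)),feed=.12); sleep(.3); say("above")
T=tool();p,d=camera("wrist"); c=camera_params("wrist");K=c["K"];M=T@c["tool_from_camera"]
v,u=np.mgrid[:384,:512]; P=np.stack([(u-K[0,2])/K[0,0]*d,(v-K[1,2])/K[1,1]*d,d],-1)@M[:3,:3].T+M[:3,3]
L=(P-T[:3,3])@T[:3,:3]  # tool frame
m=(d>0)&(np.abs(L[...,2])<.03)&(np.abs(L[...,0])<.08)&(np.abs(L[...,1])<.03)
m&=(p.max(-1)>15)
print("in tool",m.sum(),L[m].min(0),L[m].max(0))
t,_=camera("top"); s,_=camera("scene")
cv2.imwrite("pics/m5.png",np.hstack([p[:,:,::-1],cv2.resize(s[120:280,200:320],(288,384))[:,:,::-1]]))
```

```text
False
down t 17.81 pos [ 0.456  -0.2633  0.1134] F [ 0.4 -0.8  0. ] gap 0.0455 gf 0.0
grip t 18.22 pos [ 0.456  -0.2633  0.1133] F [-0.   0.1  2.2] gap 0.0093 gf 39.8
up t 20.13 pos [ 0.4554 -0.2631  0.2894] F [ 0.2 -0.5 -0.7] gap 0.0093 gf 39.5
above t 22.89 pos [0.4696 0.0132 0.28  ] F [-0.6 -0.  -0.5] gap 0.0092 gf 39.5
in tool 13098 [-0.03883378 -0.02995351 -0.02999956] [0.06453595 0.02997245 0.02247007]
```

View pics/m5.png

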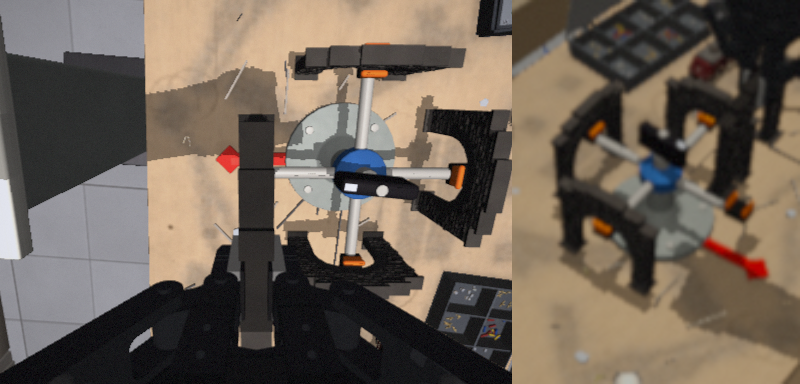

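The wrist picture shows the held portal centred in the grip (ends at (255,115) and (257,345)), square across the free arm, whose line runs at row 172. In the scene inset the arm lies over the pointer. I lower it slowly under force guard.

Run:
```python
from h import *
X,Y=.4696,.0134
print(move_l((X,Y,.148),feed=.08,until_force=6)); say("pre")
print(move_l((X,Y,.130),feed=.012,until_force=2.5)); say("contact")
p,_=camera("scene"); cv2.imwrite("pics/s6.png",cv2.resize(p[110:260,200:360],None,fx=4,fy=4,interpolation=cv2.INTER_CUBIC)[:,:,::-1])
```

```text
False
pre t 24.84 pos [0.4699 0.0134 0.1484] F [ 0.1 -0.1 -0.4] gap 0.0091 gf 39.5
True
contact t 26.0 pos [0.4696 0.0133 0.1326] F [-0.2 -0.6  4.1] gap 0.0096 gf 40.1
```

View pics/s6.png

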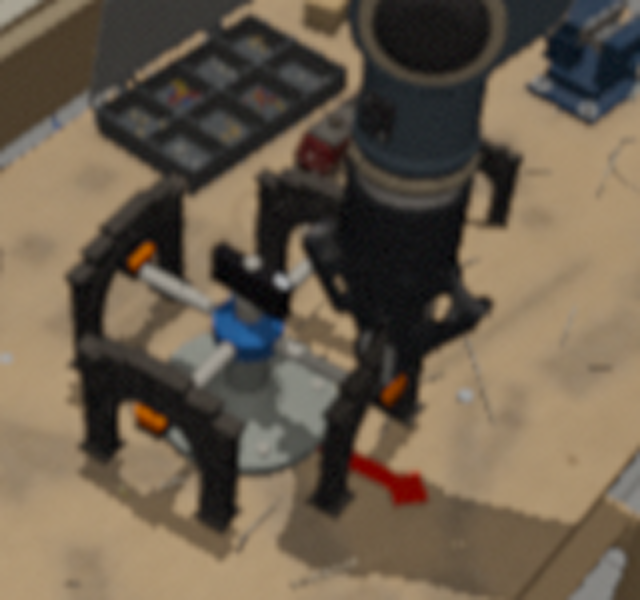

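Contact came at TCP z 0.1326, the seated height. The picture shows the portal over the saddle (outer lip at (393,390) beyond the wall), above the pointer. I release and retreat.

Run:
```python
from h import *
X,Y=.4696,.0134
command_gripper(.03); say("rel")
move_l((X,Y,.17),feed=.05); say()
command_gripper(.05); move_l((X,Y,.30),feed=.12)
T=tool();p,d=camera("wrist"); c=camera_params("wrist");K=c["K"];M=T@c["tool_from_camera"]
v,u=np.mgrid[:384,:512]; P=np.stack([(u-K[0,2])/K[0,0]*d,(v-K[1,2])/K[1,1]*d,d],-1)@M[:3,:3].T+M[:3,3]
m=(d>0)&(np.hypot(P[...,0]-X,P[...,1]-Y)<.07)&(np.abs(P[...,0]-X)<.035)&(P[...,2]>.112)&(P[...,2]<.15)
q=P[m]; print(len(q),cv2.minAreaRect((q[:,:2]*1000).astype(np.float32)),q[:,2].max())
movep((.45,-.25,.35),down(np.radians(4.6))); sleep(.5); say()
t,_=camera("top"); s,_=camera("scene")
f=lambda a:cv2.resize(a,(400,400),interpolation=cv2.INTER_CUBIC)
cv2.imwrite("pics/m7.png",np.hstack([f(s[120:270,200:350]),f(t[140:250,205:315])])[:,:,::-1])
```

```text
rel t 26.38 pos [0.4686 0.0131 0.1318] F [-0.7  0.3 -0.1] gap 0.0299 gf 0.0
t 27.29 pos [0.4694 0.0133 0.1698] F [ 0.1  0.4 -0.2] gap 0.0299 gf 0.0
1943 ((468.892333984375, 11.89487075805664), (14.658843040466309, 127.7427749633789), 4.20063591003418) 0.13902488668561414
t 30.46 pos [ 0.4501 -0.2498  0.35  ] F [ 0.2  0.3 -0.2] gap 0.0503 gf 0.0
```

View pics/m7.png

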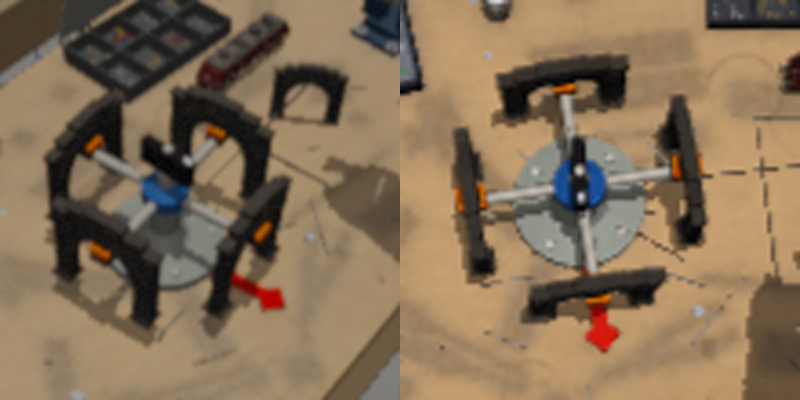

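The portal hangs upright and square in the free arm's groove at (598,290), over the pointer at (602,330). The robot is clear.

```bash
python3 -c "
from rig import *
print(finish_job())"
```

```text
the job is handed in; nothing more can be done
None
```

The job is handed in, though no verdict came back: the last pictures show the free arm over the red pointer, about 1° off, and the loose portal hanging upright and square in its groove with the gripper clear.

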